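# Lock the cam clamp with its T key

## Task

Take the T key out of the wooden stand and put it down through the brass collar of the blue cam clamp; pressing only gently, feel for the angle at which its square shank drops into the hidden square socket, and push it fully home. Then turn it clockwise (seen from above) to the stop, where its red handle bar lines up with red marks on the cover, and leave it standing there, released. Never force the key, and leave the loose tape measure, pliers, wrench and sanding block where they lie.

Things in the scene. Friction and masses are not known exactly. Their poses are not given: they have to be found in the camera images.
- t_key: loose T key, 98 mm tall, about 0.22 kg. Origin: tip of its round nose; z up along the shank, x along the handle bar. From the tip: round tapered nose 12 mm across, 7 mm long; square shank 14 x 14 mm (faces along x and y), 7 to 47 mm; shoulder 35 mm across to 52 mm; neck 16 mm across. It starts upright in the stand. Any quarter turn of it fits the socket alike.
- key_handle (a point): middle of the key's red bar, 88 mm above the nose tip, axes as the key's. The bar is 76 mm long (x), 14 mm wide (y), 20 mm high; grasp it here across its width, from above
- key_shoulder (a point): underside of the key's shoulder, 47 mm above the nose tip; it meets the collar's top when the key is home; at the start it rests on the stand's top
- key_stand: wooden block 66 x 66 x 58 mm fixed to the bench, with an upright hole 28 mm across; the bench vice, 0.21 m high, stands between stand and clamp; origin at the middle of its underside
- cam_clamp: blue cam clamp fixed to the bench; origin under the bore's axis at bench level, z up, x towards the jaw that holds a wooden block (it reaches from -52 to +114 mm in x, 52 mm either side in y). Metal cover 88 x 88 mm, top at 55 mm, bore 21.6 mm across. Four red marks on the cover lie along the clamp's +x, -x, +y and -y from the bore.
- collar_top (a point): on the bore's axis at the top of the brass collar (38 mm across, opening a cone from 28 to 21.6 mm, 3 mm high), 58 mm above the bench; axes as the clamp's. A key that does not match the socket rests with its shoulder about 16 to 18 mm above this; one that matches goes down till its shoulder is here
- socket_top (a point): middle of the mouth of the hidden square socket, 36 mm above the bench, on the bore's axis; axes as the clamp's (they do not turn with the socket). The socket is 15.6 x 15.6 mm, 24 mm deep, mouth bevelled to 20.6 mm over its top 3 mm, and turns about the bore's axis against a steady friction of 0.08 N m, between two stops. Its starting angle is unknown, at least 0.4 rad short of the locked stop.
- locked_stop (a point): same point as collar_top; its axes are the sides of the socket at the clockwise stop (seen from above), the locked position, and equal the clamp's axes. There the key's bar lies along one pair of red marks, whichever of the four ways round the key was put in.
- tape_measure: yellow tape measure, 67 x 80 x 35 mm, loose, to be left alone; origin at its underside
- pliers: blue-handled pliers, 60 x 181 x 14 mm, loose, to be left alone; origin at the underside
- wrench: steel wrench, 31 x 178 x 7 mm, loose, to be left alone; origin at the underside
- sanding_block: cork sanding block, 65 x 112 x 32 mm, loose, to be left alone; origin at the underside
Mind the look-alikes: they are no part of the job. What is shaped like the t_key but green or purple is not meant.

How it is judged (in metres and radians):
At the end, for the whole second after the job is handed in: the key stands in the clamp, upright within 0.1 rad, its shoulder within 4 mm of the collar's top and 5 mm of the bore's axis, its bar within 0.15 rad of a pair of red marks (either pair), released and at rest (z of key_shoulder in the frame of collar_top below 0.004 m and horizontal distance between key_shoulder and collar_top below 0.005 m and angle between t_key's own z axis and vertical below 0.1 rad and (angle between the x axis of t_key and the x axis of cam_clamp, either way round below 0.15 rad or angle between the x axis of t_key and the y axis of cam_clamp, either way round below 0.15 rad) and linear speed of t_key below 0.01 m/s); the robot touches nothing.
It fails at once if the key is pressed or wrung in the clamp with more than 60 N (contact force between t_key and cam_clamp above 60 N).
It fails at once if the tape measure, pliers, wrench or sanding block is moved more than 20 mm (distance of any of tape_measure, pliers, wrench, sanding_block from where it was at the start of the episode above 0.02 m).
It also fails if it takes over 72 s, if anything falls off the work surface, if the arm or the gripper's body presses on something with over 40 N, if the wrist force passes 120 N, or if a joint passes its speed limit or range.

## Robot

A 7-joint arm with a two-finger parallel gripper is mounted at the origin on a cart in front of the work surface, level with it; the furniture and walls round the work are solid. World frame = base frame: x ahead of the robot, y to its left, z up, the work surface at z = 0. Lengths are in mm, angles in rad, forces in N, time in s.
With the tool pointing down it reaches from about 425 to 1025 mm from the base axis. Payload 9.4 kg.
Tool frame: the origin (TCP) lies between the finger pads; the fingertips stand 8 mm ahead of it and the grasp point (between the pads) lies 11 mm behind it; z points along the fingers, y is the line along which they close (so a half turn about z gives the same grasp; the last joint's range is limited). The gripper opens to 93 mm and grips with 3 to 60 N. Pads are 15 mm wide; open, the fingers measure 128 mm over their backs; the gripper's body (75 mm by 188 mm) begins 65 mm behind the grasp point.
Start: joints at [-1.31, 0.599, -0.003, 1.599, 0.002, 0.943, -0.08], TCP at [240.278, 684.025, 226.618] pointing down, gripper open.
Joint ranges: [-2.57, 2.57], [-0.35, 1.97], [-1.29, 1.29], [0.11, 2.56], [-1.05, 4.19], [0.11, 1.86], [-2.63, 2.63]. Speed limits (rad/s): [2.22, 2.22, 3.01, 3.01, 3.14, 3.14, 3.14].

## Interface

Orientations are given as a rotation vector (axis times angle).
In Python, from plant import telemetry, snapshot, job_done gives the robot as it stands.
- The arm moves only by the tool step_arm, never from a script. Its argument "deltas" is a list of rows, each an object with "dp": the shift along the tool's x, y, z in mm, a list of three; "turn": the turn, a rotation vector about the tool's x, y, z in degrees, a list of three; "jaw": the finger opening in mm, from 0 to 93. In form: [{"dp": [dx, dy, dz], "turn": [wx, wy, wz], "jaw": jaw}, ...]. A call has 1 to 12 rows; each row is the pose to reach, as a shift and turn from the pose commanded when the call began, along the tool's axes at that moment; what a row does not reach only later rows make up. A row lasts 1/10 s, in which the tool goes at most 50 mm and 8.59 degrees, less where a joint would pass 70% of its speed; a pose out of reach is approached as far as the arm can. A call with a gripper value outside its range is refused whole. The fingers move at their own pace and stop on an object; "grip_force" is the grip in N (left out, the last holds). Time passes only in rows, so rows that repeat a pose let the fingers close. It gives the time, the measured TCP pose, the force, the opening and the grip force at its end, in the units of the state.
- telemetry.get_state(): the state, without advancing time (a new reading comes with each control period).
- snapshot(name): name is "side" or "top"; returns a dict with "pixels" (384x512x3 uint8, red, green, blue), "z_map" (384x512 float32, mm along the optical axis (not along the pixel's ray), 0 where there is no reading), "fovy" (degrees; the focal length in pixels is half the picture's height over the tangent of half this angle, whatever the lens; pixels are square), "cx", "cy" (the principal point, pixels), "position" and "orientation" of the camera in the world. Camera axes: x right, y down, z forward; pixel columns grow to the right and rows downward; lengths in mm; the calibration is good to about 2 mm. A picture is of the moment at which its call begins.
- job_done(): hands the job in; it is judged then, once.
The state is a dict: "clock": time; "joint_positions": joint angles; "joint_velocities": joint speeds; "joint_efforts": joint torques, N m; "ee_pos": TCP position; "orientation": TCP orientation; "wrist_force": force on the tool from outside, world axes, zero at the start; "ft_torque": the same for the moment, N m; "width": finger opening in mm; "gripper_force": force on a finger pad.
Only numpy, scipy, OpenCV 4.12 (cv2) and the standard library are available. Lean on these libraries where they do the work, as an engineer would, in place of code of your own. Each camera call takes 0.05 s, during which the arm holds its last target. There are 200 camera calls.

## Working session

There is one attempt and no reset: what is moved stays moved. The work goes in short steps, Python scripts to look and compute and a tool call to move; the robot and the scene stay as the last step left them, time stands still between calls to the robot, and variables do not carry over. Pictures are saved under pics/ and viewed, at most 10 in all, crops included, and the job is handed in when it is done.

Besides the shell and the picture viewer there is one more tool, called after ">>>" by a JSON object that holds its "op" and its "data", one argument or row to a line. step_arm: Moves the arm, as the interface text tells. Its arguments: {"type":"object","properties":{"deltas":{"type":"array"},"grip_force":{"type":"number"}},"required":["deltas"]}

```bash
mkdir -p pics; cat > h.py <<'E'
import numpy as np,cv2
from scipy.spatial.transform import Rotation as R
from plant import telemetry,snapshot,job_done
def cam(name,save=None):
    s=snapshot(name)
    if save: cv2.imwrite('pics/'+save,s['pixels'][:,:,::-1])
    s['f']=192/np.tan(np.radians(s['fovy'])/2)
    o=np.array(s['orientation'])
    s['R']=R.from_rotvec(o).as_matrix() if o.size==3 else o.reshape(3,3)
    return s
def ray(s,u,v): return s['R']@np.array([(u-s['cx'])/s['f'],(v-s['cy'])/s['f'],1])
def plane(s,u,v,z):
    d=ray(s,u,v);p=np.array(s['position']);return p+d*(z-p[2])/d[2]
def cloud(s):
    v,u=np.mgrid[:384,:512];z=s['z_map']
    d=np.stack([(u-s['cx'])/s['f'],(v-s['cy'])/s['f'],np.ones_like(z)],-1)*z[...,None]
    return d@s['R'].T+np.array(s['position'])
E
python3 - <<'E'
from h import *
for n in('side','top'):
    s=cam(n,n+'0.png');np.savez(n+'0.npz',**s);print(n,s['position'],s['orientation'],s['f'],s['cx'],s['cy'])
a=[cv2.imread('pics/%s0.png'%n) for n in('side','top')]
print(telemetry.get_state())
E
```

```text
side [524.05569201 748.68490704 554.29197547] [-0.07542614 -2.67256225  1.54491359] 348.39223967203947 259.5295159989331 194.0192332357678
top [ 292.0102813   -65.61715152 1148.90472305] [-2.14772139  2.0928086  -0.12013607] 353.3722681929632 253.32211910681556 197.78366818033996
{'clock': 0.1, 'joint_positions': array([-1.30970319,  0.6000286 , -0.00252865,  1.60003333,  0.00177947,
        0.94287697, -0.07981047]), 'joint_velocities': array([ 1.71639854e-03, -1.41646729e-03,  4.05036496e-04, -9.38435490e-04,
        1.30144510e-03,  1.80847719e-03,  1.38613520e-05]), 'joint_efforts': array([ 4.88199148e-03, -7.66562462e+01,  1.50246531e+00, -2.52937692e+01,
       -5.22206572e-02,  1.35513817e-02,  5.63810715e-05]), 'ee_pos': array([240.14822823, 683.63772512, 225.8643622 ]), 'orientation': array([-5.28029908e-01, -3.09678877e+00,  2.10423486e-03]), 'wrist_force': array([-0.59439323,  0.02217731,  0.20959292]), 'ft_torque': array([ 0.05598875,  0.04638037, -0.02105514]), 'gripper_force': 0.0, 'width': 92.9659547085937}
```

View pics/side0.png

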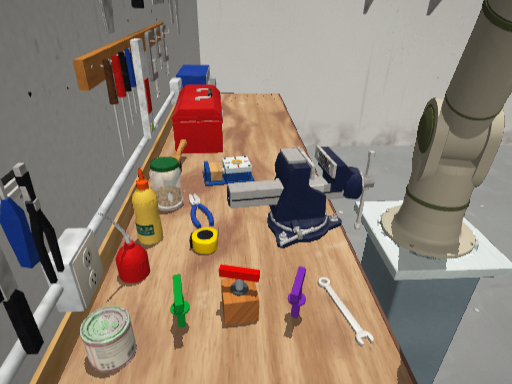

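View pics/top0.png

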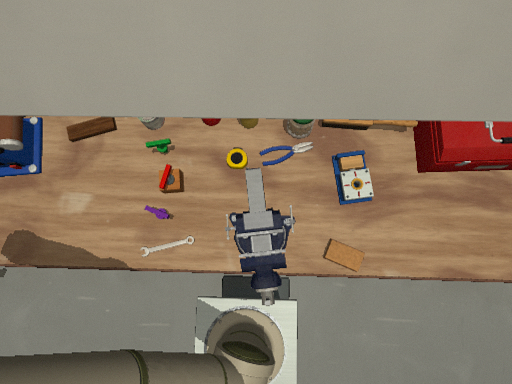

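Side: the red T key stands in its stand around (240,272) and the clamp is around (232,168). Green and purple decoys stand on either side of the key. Top: key bar around (166,178), clamp cover around (357,184) with four red marks, vice between them.

```bash
cat > m.py <<'E'
from h import *
def red(s,box,mina=20):
    h=cv2.cvtColor(s['pixels'],cv2.COLOR_RGB2HSV);m=((h[...,0]<7)|(h[...,0]>173))&(h[...,1]>170)&(h[...,2]>90)
    k=np.zeros_like(m);u0,v0,u1,v1=box;k[v0:v1,u0:u1]=1;m=(m&k).astype(np.uint8)
    return m
def top_key():
    pass
E
python3 - <<'E'
from m import *
T=dict(np.load('top0.npz'));S=dict(np.load('side0.npz'))
for n,s,b in(('top',T,(145,155,190,200)),('side',S,(210,255,270,290))):
    m=red(s,b);c=cloud(s)[m>0];
    print(n,m.sum(),'z pct',np.percentile(c[:,2],[2,50,98]))
    t=c[c[:,2]>np.percentile(c[:,2],98)-6]
    r=cv2.minAreaRect(t[:,:2].astype(np.float32));print(' top pts',len(t),r,t.mean(0))
    v,u=np.nonzero(m);print(' rect px',cv2.minAreaRect(np.stack([u,v],1).astype(np.float32)))
# clamp
cl=cloud(T)
b=(335,150,375,205);sub=cl[150:205,335:378].reshape(-1,3);px=T['pixels'][150:205,335:378].reshape(-1,3).astype(int)
w=(px.min(1)>150)&(abs(sub[:,2]-55)<8);print('cover',w.sum(),cv2.minAreaRect(sub[w][:,:2].astype(np.float32)),np.median(sub[w][:,2]))
m=red(T,b);n,l,st,ce=cv2.connectedComponentsWithStats(m)
for i in range(1,n):print('mark',st[i],plane(T,*ce[i],55))
h=cv2.cvtColor(T['pixels'],cv2.COLOR_RGB2HSV);bm=np.zeros((384,512),np.uint8);bm[172:196,345:370]=((h[172:196,345:370,0]>12)&(h[172:196,345:370,0]<32)&(h[172:196,345:370,1]>100))
v,u=np.nonzero(bm);print('brass',len(u),plane(T,u.mean(),v.mean(),58))
for n,s,bx in(('t',T,(325,140,385,215)),('k',T,(140,150,200,210)),('c',S,(190,145,270,195))):
    u0,v0,u1,v1=bx;cv2.imwrite(f'pics/{n}.png',0) if 0 else None
    globals()['c_'+n]=cv2.resize(s['pixels'][v0:v1,u0:u1,::-1],(380,int(380*(v1-v0)/(u1-u0))),interpolation=cv2.INTER_CUBIC)
H=max(x.shape[0] for x in(c_t,c_k))
im=np.hstack([cv2.copyMakeBorder(x,0,H-x.shape[0],0,0,0) for x in(c_t,c_k)]);cv2.imwrite('pics/crop1.png',im)
# vice height
vz=cl[160:290,225:300];print('vice max',vz[...,2].max(), vz[vz[...,2]>60].min(0),vz[vz[...,2]>60].max(0))
E
```

```text
top 117 z pct [104.519144   108.33948979 113.89163652]
 top pts 71 ((397.40435791015625, 112.27596282958984), (408.0198059082031, 67.3446044921875), 49.98276901245117) [510.93881409 245.12471643 139.16742493]
 rect px ((164.35000610351562, 175.95001220703125), (4.427188873291016, 24.349538803100586), 18.434947967529297)
side 492 z pct [  0.73077132 106.66073293 111.05431528]
 top pts 273 ((503.4175720214844, 493.14508056640625), (73.59564208984375, 507.43450927734375), 3.634989023208618) [518.34317692 261.99912101 112.19932852]
 rect px ((238.99462890625, 272.5362243652344), (40.88707733154297, 12.126901626586914), 8.426968574523926)
cover 578 ((515.8853149414062, -337.688232421875), (87.66444396972656, 86.64070892333984), 8.89649772644043) 55.0062753789025
mark [355 174   1   2   2] [ 544.39948514 -332.66680564   55.        ]
mark [368 182   1   1   1] [ 521.2720207  -372.36884397   55.        ]
mark [346 185   1   1   1] [ 510.31057449 -304.38265964   55.        ]
mark [358 192   1   2   2] [ 487.36286027 -341.00772528   55.        ]
brass 76 [ 515.45681285 -336.88424519   58.        ]
vice max 1148.9047230471847 [ 192.32644544 -133.92176063   60.09528708] [ 544.52153106   58.00905862 1148.90472305]
```

View pics/crop1.png

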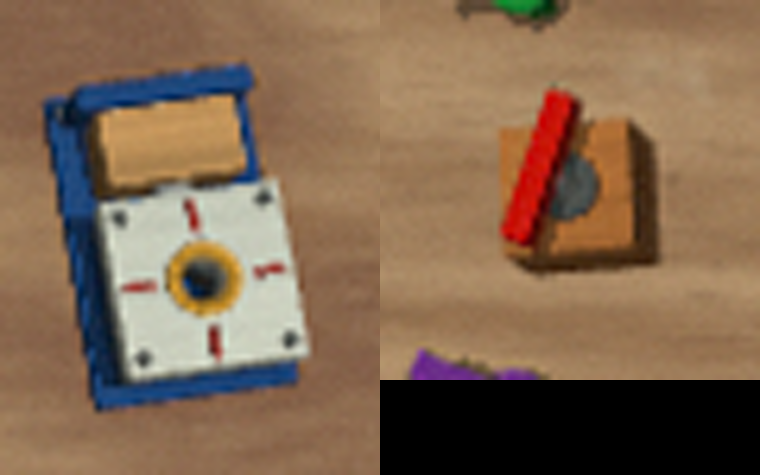

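The crop shows the clamp cover squarely, with the brass collar at about (357,184). The key's bar runs from about (168,164) to (161,188).

```bash
python3 - <<'E'
from m import *
T=dict(np.load('top0.npz'));S=dict(np.load('side0.npz'))
for n,s,b in(('top',T,(145,155,190,200)),('side',S,(210,255,270,290))):
    m=red(s,b);m=cv2.morphologyEx(m,cv2.MORPH_OPEN,np.ones((2,2),np.uint8)) if n=='side' else m
    v,u=np.nonzero(m);c=cloud(s)[v,u]
    ok=(c[:,2]>103)&(c[:,2]<116);r=cv2.minAreaRect(c[ok][:,:2].astype(np.float32));print(n,ok.sum(),r,c[ok].mean(0))
    P=np.array([plane(s,a,bb,109) for a,bb in zip(u,v)])
    print(' plane',cv2.minAreaRect(P[:,:2].astype(np.float32)),P.mean(0), np.linalg.svd(P[:,:2]-P[:,:2].mean(0))[2][0])
st=telemetry.get_state();print(R.from_rotvec(st['orientation']).as_matrix().round(3))
# stand top centre
c=cloud(T)[165:200,150:190].reshape(-1,3);w=abs(c[:,2]-58)<4;print('stand',w.sum(),cv2.minAreaRect(c[w][:,:2].astype(np.float32)))
# vice extents
c=cloud(T)[160:300,220:300].reshape(-1,3);w=(c[:,2]>40)&(c[:,2]<400);print('vice',c[w].min(0),c[w].max(0))
E
```

```text
top 114 ((517.1298828125, 254.82533264160156), (14.693968772888184, 73.27349090576172), 76.2685775756836) [516.42570612 254.27641996 108.59325715]
 plane ((516.1622924804688, 254.16041564941406), (13.88741683959961, 75.05774688720703), 75.50067138671875) [516.52270682 254.06128438 109.        ] [-0.96907878  0.24675154]
side 281 ((517.5123901367188, 258.2041015625), (14.793194770812988, 72.81476593017578), 75.90670776367188) [517.26046429 259.73924936 108.25577595]
 plane ((517.3953247070312, 266.6003723144531), (31.380815505981445, 77.6126937866211), 75.64498138427734) [516.5981743  267.21113213 109.        ] [-0.9616671   0.27421959]
[[-0.943  0.331 -0.   ]
 [ 0.331  0.943 -0.001]
 [-0.    -0.001 -1.   ]]
stand 247 ((517.0075073242188, 254.10061645507812), (65.48370361328125, 66.96189880371094), 5.578706741333008)
vice [ 165.23258281 -144.70056453   40.11373742] [544.52153106  69.86128992 218.82657524]
```

>>> {"op": "step_arm", "data": {
  "deltas": [
    {"dp": [-403,-313,0],"turn": [0,0,-5],"jaw": 60},
    {"dp": [-403,-313,0],"turn": [0,0,-5],"jaw": 60},
    {"dp": [-403,-313,0],"turn": [0,0,-5],"jaw": 60},
    {"dp": [-403,-313,0],"turn": [0,0,-5],"jaw": 60},
    {"dp": [-403,-313,0],"turn": [0,0,-5],"jaw": 60},
    {"dp": [-403,-313,0],"turn": [0,0,-5],"jaw": 60},
    {"dp": [-403,-313,0],"turn": [0,0,-5],"jaw": 60},
    {"dp": [-403,-313,0],"turn": [0,0,-5],"jaw": 60},
    {"dp": [-403,-313,0],"turn": [0,0,-5],"jaw": 60},
    {"dp": [-403,-313,0],"turn": [0,0,-5],"jaw": 60},
    {"dp": [-403,-313,0],"turn": [0,0,-5],"jaw": 60},
    {"dp": [-403,-313,0],"turn": [0,0,-5],"jaw": 60}
  ]
}}

```text
clock: 1.3
ee_pos: [517.8, 252.9, 226.5]
orientation: [0.399, 3.116, -0.001]
wrist_force: [0.1, 0.9, 0.4]
width: 59.5
gripper_force: 0.0
```

>>> {"op": "step_arm", "data": {
  "deltas": [
    {"dp": [1,1.5,50],"turn": [0,0,0],"jaw": 60},
    {"dp": [1,1.5,100],"turn": [0,0,0],"jaw": 60},
    {"dp": [1,1.5,125],"turn": [0,0,0],"jaw": 60},
    {"dp": [1,1.5,138],"turn": [0,0,0],"jaw": 60},
    {"dp": [1,1.5,138],"turn": [0,0,0],"jaw": 30},
    {"dp": [1,1.5,138],"turn": [0,0,0],"jaw": 20},
    {"dp": [1,1.5,138],"turn": [0,0,0],"jaw": 18},
    {"dp": [1,1.5,138],"turn": [0,0,0],"jaw": 18}
  ],
  "grip_force": 40
}}

```text
clock: 2.1
ee_pos: [516.8, 257.3, 90.1]
orientation: [0.392, 3.115, 0.002]
wrist_force: [0.5, -0.4, 0.7]
width: 32.9
gripper_force: 0.0
```

>>> {"op": "step_arm", "data": {
  "deltas": [
    {"dp": [0,0,0],"turn": [0,0,0],"jaw": 18},
    {"dp": [0,0,0],"turn": [0,0,0],"jaw": 16},
    {"dp": [0,0,0],"turn": [0,0,0],"jaw": 16}
  ]
}}

```text
clock: 2.4
ee_pos: [516.3, 256.7, 88.9]
orientation: [0.393, 3.117, 0.0]
wrist_force: [-0.1, -1.5, 0.7]
width: 16.6
gripper_force: 0.5
```

```bash
python3 - <<'E'
from m import *
s=cam('side','side1.png');st=telemetry.get_state();print(st['width'],st['ee_pos'])
cv2.imwrite('pics/c2.png',cv2.resize(s['pixels'][200:340,160:340,::-1],(720,560),interpolation=cv2.INTER_CUBIC))
E
```

```text
16.247758928285815 [516.2341826  256.58808959  88.79756326]
```

View pics/c2.png

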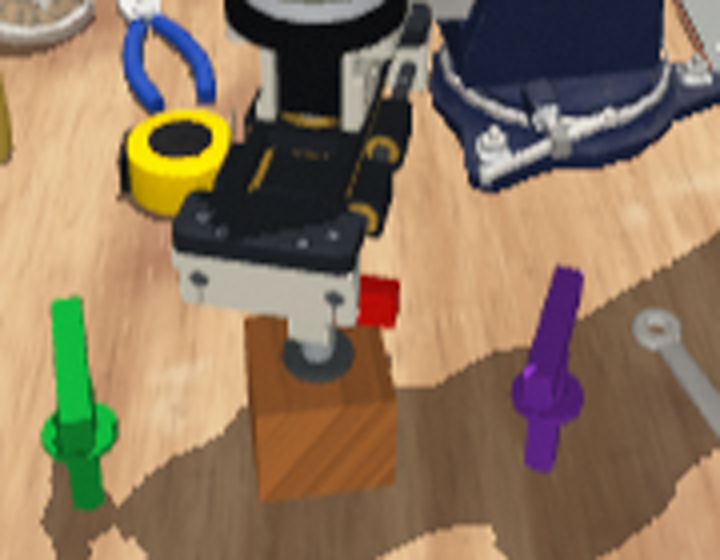

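The fingers straddle the bar at about crop (330,310) and are almost shut, with nothing else near the gripper. Next I close and check the grip.

>>> {"op": "step_arm", "data": {
  "deltas": [
    {"dp": [0,0,0],"turn": [0,0,0],"jaw": 5},
    {"dp": [0,0,0],"turn": [0,0,0],"jaw": 5},
    {"dp": [0,0,0],"turn": [0,0,0],"jaw": 5}
  ],
  "grip_force": 50
}}

```text
clock: 2.75
ee_pos: [516.2, 256.5, 88.8]
orientation: [-0.393, -3.117, 0.001]
wrist_force: [-0.3, -2.9, 5.3]
width: 14.2
gripper_force: 50.0
```

>>> {"op": "step_arm", "data": {
  "deltas": [
    {"dp": [0,0,-20],"turn": [0,0,0],"jaw": 5},
    {"dp": [0,0,-55],"turn": [0,0,0],"jaw": 5},
    {"dp": [0,0,-100],"turn": [0,0,0],"jaw": 5},
    {"dp": [0,0,-150],"turn": [0,0,0],"jaw": 5},
    {"dp": [0,0,-200],"turn": [0,0,0],"jaw": 5},
    {"dp": [0,0,-235],"turn": [0,0,0],"jaw": 5},
    {"dp": [0,0,-250],"turn": [0,0,0],"jaw": 5},
    {"dp": [0,0,-250],"turn": [0,0,0],"jaw": 5}
  ]
}}

```text
clock: 3.55
ee_pos: [516.8, 257.5, 340.8]
orientation: [0.392, 3.114, 0.005]
wrist_force: [-0.0, -0.9, -2.1]
width: 14.2
gripper_force: 50.0
```

>>> {"op": "step_arm", "data": {
  "deltas": [
    {"dp": [-6,-23,0],"turn": [0,0,3],"jaw": 5},
    {"dp": [-17,-66,0],"turn": [0,0,9],"jaw": 5},
    {"dp": [-29,-114,0],"turn": [0,0,15],"jaw": 5},
    {"dp": [-41,-162,0],"turn": [0,0,21],"jaw": 5},
    {"dp": [-53,-210,0],"turn": [0,0,27],"jaw": 5},
    {"dp": [-65,-258,0],"turn": [0,0,33],"jaw": 5},
    {"dp": [-77,-306,0],"turn": [0,0,39],"jaw": 5},
    {"dp": [-90,-354,0],"turn": [0,0,45],"jaw": 5},
    {"dp": [-102,-402,0],"turn": [0,0,51],"jaw": 5},
    {"dp": [-114,-450,0],"turn": [0,0,56],"jaw": 5},
    {"dp": [-127,-498,0],"turn": [0,0,61],"jaw": 5},
    {"dp": [-137,-540,0],"turn": [0,0,65.5],"jaw": 5}
  ]
}}

```text
clock: 4.75
ee_pos: [513.4, -303.0, 336.7]
orientation: [-2.022, -2.402, 0.003]
wrist_force: [0.8, -0.4, -0.3]
width: 14.4
gripper_force: 50.0
```

>>> {"op": "step_arm", "data": {
  "deltas": [
    {"dp": [0,0,0],"turn": [0,0,0],"jaw": 5},
    {"dp": [0,0,0],"turn": [0,0,0],"jaw": 5},
    {"dp": [0,0,0],"turn": [0,0,0],"jaw": 5}
  ]
}}

```text
clock: 5.05
ee_pos: [514.7, -298.9, 337.3]
orientation: [-2.013, -2.408, 0.0]
wrist_force: [0.6, 0.4, -2.0]
width: 14.5
gripper_force: 50.0
```

```bash
cat >> h.py <<'E'
def todo(x,y,z):
    st=telemetry.get_state();M=R.from_rotvec(st['orientation']).as_matrix()
    print('ee',st['ee_pos'].round(2),'yaw tool y',np.degrees(np.arctan2(M[1,1],M[0,1])).round(2),'tilt',M[:,2].round(4),'F',st['wrist_force'].round(2),'T',st['ft_torque'].round(3),'q7',st['joint_positions'][6].round(2))
    print('dp tool to target',(M.T@(np.array([x,y,z])-st['ee_pos'])).round(2))
E
python3 - <<'E'
from m import *
todo(515.7,-337.3,160)
E
```

```text
ee [ 514.65 -298.94  337.31] yaw tool y 10.21 tilt [-0.002   0.0014 -1.    ] F [ 0.59  0.39 -2.04] T [-0.036  0.041  0.019] q7 0.79
dp tool to target [-38.24  -5.47 177.26]
```

>>> {"op": "step_arm", "data": {
  "deltas": [
    {"dp": [-20,-3,0],"turn": [0,0,0],"jaw": 5},
    {"dp": [-38,-5.5,10],"turn": [0,0,0],"jaw": 5},
    {"dp": [-38,-5.5,55],"turn": [0,0,0],"jaw": 5},
    {"dp": [-38,-5.5,105],"turn": [0,0,0],"jaw": 5},
    {"dp": [-38,-5.5,150],"turn": [0,0,0],"jaw": 5},
    {"dp": [-38,-5.5,172],"turn": [0,0,0],"jaw": 5},
    {"dp": [-38,-5.5,172],"turn": [0,0,0],"jaw": 5},
    {"dp": [-38,-5.5,172],"turn": [0,0,0],"jaw": 5},
    {"dp": [-38,-5.5,172],"turn": [0,0,0],"jaw": 5}
  ]
}}

```text
clock: 5.95
ee_pos: [517.4, -338.7, 168.4]
orientation: [2.014, 2.408, 0.001]
wrist_force: [0.5, 1.0, -1.9]
width: 14.2
gripper_force: 50.0
```

```bash
python3 - <<'E'
from m import *
todo(515.7,-337.3,150)
s=cam('side');t=cam('top');np.savez('side2.npz',**s);np.savez('top2.npz',**t)
a=cv2.resize(s['pixels'][115:205,185:285,::-1],(400,360),interpolation=cv2.INTER_CUBIC);b=cv2.resize(t['pixels'][135:225,310:410,::-1],(400,360),interpolation=cv2.INTER_CUBIC)
cv2.imwrite('pics/c3.png',np.hstack([a,b]))
E
```

```text
ee [ 517.37 -338.66  168.37] yaw tool y 10.2 tilt [ 0.0024 -0.0011 -1.    ] F [ 0.52  0.97 -1.92] T [-0.04   0.024 -0.   ] q7 0.96
dp tool to target [ 1.66 -1.44 18.36]
```

View pics/c3.png

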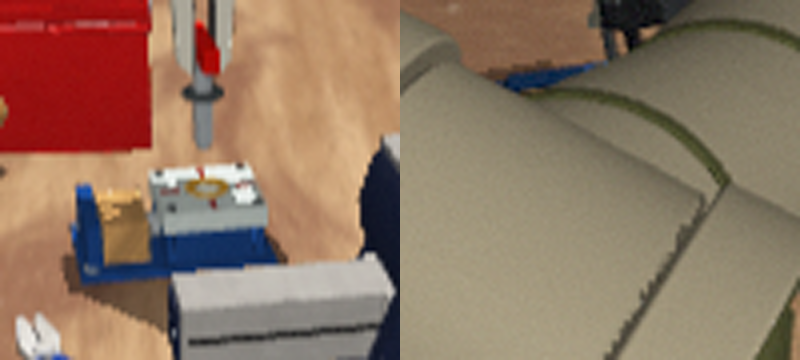

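Side view: the key hangs upright with its shank at crop (203,130), directly above the brass collar at crop (207,188). The top view is blocked by the arm, so I measure the offset in the side view alone.

```bash
python3 - <<'E'
from m import *
for f,nm in(('side2.npz','now'),('side0.npz','start')):
    s=dict(np.load(f));c=cloud(s);h=cv2.cvtColor(s['pixels'],cv2.COLOR_RGB2HSV).astype(int)
    sub=np.zeros((384,512),bool);sub[155:170,225:250]=1
    b=sub&(h[...,0]>14)&(h[...,0]<32)&(h[...,1]>120)
    v,u=np.nonzero(b);print(nm,'brass',len(u),'px bbox',u.min(),u.max(),v.min(),v.max(),plane(s,(u.min()+u.max())/2,(v.min()+v.max())/2,58))
    if nm=='now':
        # near-clamp points above z 70
        m=(c[...,2]>75)&(c[...,2]<170)&(abs(c[...,1]+337)<70)&(abs(c[...,0]-516)<60);m[:, :220]=0;m[:,255:]=0
        for v in range(128,158):
            u=np.nonzero(m[v])[0]
            if len(u): print(v,u.min(),u.max(),c[v,u].mean(0).round(1), np.sort(c[v,u,1])[-3:].round(1))
E
```

```text
now brass 24 px bbox 231 241 160 164 [ 518.21912755 -331.73185548   58.        ]
131 230 241 [ 520.8 -331.1  168.1] [-331.6 -330.3 -327.5]
132 231 240 [ 523.4 -327.4  166. ] [-327.5 -326.4 -324.7]
133 232 234 [ 526.7 -329.8  161.8] [-332.8 -328.4 -328.1]
134 233 237 [ 520.3 -330.9  158. ] [-331.3 -329.1 -327.9]
135 233 237 [ 520.4 -332.6  153.9] [-331.1 -330.8 -330.7]
136 233 238 [ 518.7 -335.1  149.6] [-331.8 -330.3 -330.2]
137 231 240 [ 518.8 -339.   144.7] [-332.5 -330.5 -329.7]
138 230 240 [ 520.5 -334.4  142.9] [-332.6 -331.1 -327.7]
139 231 240 [ 518.9 -326.6  142.4] [-324.1 -323.3 -323.2]
140 232 239 [ 519.  -322.6  140.5] [-321.1 -320.6 -318.8]
141 233 237 [ 520.6 -335.1  132.2] [-334.9 -332.  -331.6]
142 233 237 [ 520.7 -333.5  129.4] [-332.6 -329.6 -327.8]
143 233 237 [ 520.7 -334.3  125.5] [-332.7 -332.3 -331.8]
144 233 237 [ 520.8 -333.6  122.3] [-332.7 -331.  -329.8]
145 233 237 [ 520.8 -334.8  118.3] [-332.9 -331.8 -331.3]
146 233 237 [ 520.8 -334.8  114.8] [-334.9 -330.3 -329.6]
147 233 237 [ 520.9 -335.   111.2] [-333.9 -331.  -330. ]
148 233 237 [ 520.9 -334.7  107.7] [-333.5 -333.4 -329.3]
149 233 237 [ 521.  -333.9  104.4] [-331.7 -330.6 -329.3]
150 234 237 [ 519.4 -334.1  100.8] [-334.8 -332.5 -331.7]
151 234 237 [ 519.4 -333.7   97.4] [-332.4 -331.9 -331.2]
152 235 236 [ 519.4 -335.1   93.2] [-335.5 -334.7]
start brass 26 px bbox 232 241 159 163 [ 516.43029739 -339.83285078   58.        ]
```

>>> {"op": "step_arm", "data": {
  "deltas": [
    {"dp": [3,-1.5,10],"turn": [0,0,0],"jaw": 5},
    {"dp": [3,-1.5,25],"turn": [0,0,0],"jaw": 5},
    {"dp": [3,-1.5,34],"turn": [0,0,0],"jaw": 5},
    {"dp": [3,-1.5,38],"turn": [0,0,0],"jaw": 5},
    {"dp": [3,-1.5,38],"turn": [0,0,0],"jaw": 5},
    {"dp": [3,-1.5,38],"turn": [0,0,0],"jaw": 5}
  ]
}}

```text
clock: 6.65
ee_pos: [514.3, -336.1, 128.5]
orientation: [-2.016, -2.409, 0.0]
wrist_force: [0.4, -0.1, -1.4]
width: 14.4
gripper_force: 50.0
```

```bash
python3 - <<'E'
from m import *
todo(515.7,-336,122)
E
```

```text
ee [ 514.31 -336.12  128.51] yaw tool y 10.13 tilt [-2.e-04 -0.e+00 -1.e+00] F [ 0.37 -0.11 -1.35] T [-0.062  0.071  0.015] q7 0.98
dp tool to target [-0.12  1.39  6.51]
```

>>> {"op": "step_arm", "data": {
  "deltas": [
    {"dp": [0,1,2],"turn": [0,0,0],"jaw": 5},
    {"dp": [0,1,4],"turn": [0,0,0],"jaw": 5},
    {"dp": [0,1,6],"turn": [0,0,0],"jaw": 5},
    {"dp": [0,1,8],"turn": [0,0,0],"jaw": 5},
    {"dp": [0,1,9],"turn": [0,0,0],"jaw": 5}
  ]
}}

```text
clock: 7.15
ee_pos: [515.2, -335.7, 119.4]
orientation: [-2.016, -2.409, 0.0]
wrist_force: [-0.3, 0.5, -1.7]
width: 14.1
gripper_force: 50.0
```

```bash
python3 - <<'E'
from m import *
todo(515.7,-336,105)
E
```

```text
ee [ 515.24 -335.69  119.44] yaw tool y 10.15 tilt [-1.e-04  1.e-04 -1.e+00] F [-0.34  0.5  -1.68] T [-0.094  0.099 -0.005] q7 0.98
dp tool to target [-0.39  0.4  14.44]
```

>>> {"op": "step_arm", "data": {
  "deltas": [
    {"dp": [0,0,3],"turn": [0,0,0],"jaw": 5},
    {"dp": [0,0,6],"turn": [0,0,0],"jaw": 5},
    {"dp": [0,0,9],"turn": [0,0,0],"jaw": 5},
    {"dp": [0,0,11],"turn": [0,0,0],"jaw": 5},
    {"dp": [0,0,12],"turn": [0,0,0],"jaw": 5},
    {"dp": [0,0,13],"turn": [0,0,0],"jaw": 5}
  ]
}}

```text
clock: 7.75
ee_pos: [515.3, -335.8, 106.5]
orientation: [2.016, 2.409, -0.0]
wrist_force: [-0.4, -1.0, -2.2]
width: 14.3
gripper_force: 50.0
```

```bash
python3 - <<'E'
from m import *
todo(515.7,-336,105)
E
```

```text
ee [ 515.32 -335.78  106.55] yaw tool y 10.15 tilt [ 0. -0. -1.] F [-0.36 -0.98 -2.24] T [-0.073  0.03   0.034] q7 0.99
dp tool to target [-0.29  0.33  1.55]
```

>>> {"op": "step_arm", "data": {
  "deltas": [
    {"dp": [0,0,0.7],"turn": [0,0,0],"jaw": 5},
    {"dp": [0,0,1.4],"turn": [0,0,0],"jaw": 5},
    {"dp": [0,0,2],"turn": [0,0,0],"jaw": 5},
    {"dp": [0,0,2],"turn": [0,0,0],"jaw": 5}
  ]
}}

```text
clock: 8.15
ee_pos: [515.4, -335.9, 104.9]
orientation: [2.016, 2.409, 0.0]
wrist_force: [-0.4, -0.5, 2.0]
width: 14.3
gripper_force: 50.0
```

>>> {"op": "step_arm", "data": {
  "deltas": [
    {"dp": [0,0,0.4],"turn": [0,0,0],"jaw": 5},
    {"dp": [0,0,0.8],"turn": [0,0,0],"jaw": 5},
    {"dp": [0,0,0.8],"turn": [0,0,0],"jaw": 5}
  ]
}}

```text
clock: 8.45
ee_pos: [515.5, -336.2, 104.4]
orientation: [2.016, 2.408, 0.0]
wrist_force: [-0.3, -0.8, 6.6]
width: 14.1
gripper_force: 50.0
```

```bash
python3 - <<'E'
from m import *
todo(515.7,-336,105)
E
```

```text
ee [ 515.55 -336.19  104.44] yaw tool y 10.13 tilt [ 9.e-04 -6.e-04 -1.e+00] F [-0.27 -0.78  6.56] T [-0.041  0.376 -0.008] q7 0.99
dp tool to target [ 0.16  0.18 -0.56]
```

>>> {"op": "step_arm", "data": {
  "deltas": [
    {"dp": [0,0.1,0.2],"turn": [0,0,3],"jaw": 5},
    {"dp": [0,0.1,0.2],"turn": [0,0,6],"jaw": 5},
    {"dp": [0,0.2,0.2],"turn": [0,0,9],"jaw": 5},
    {"dp": [0,0.3,0.2],"turn": [0,0,12],"jaw": 5},
    {"dp": [0,0.4,0.2],"turn": [0,0,15],"jaw": 5},
    {"dp": [-0.1,0.4,0.2],"turn": [0,0,18],"jaw": 5},
    {"dp": [-0.1,0.4,0.2],"turn": [0,0,18],"jaw": 5}
  ]
}}

```text
clock: 9.15
ee_pos: [515.8, -335.8, 103.8]
orientation: [2.369, 2.063, -0.0]
wrist_force: [-1.0, -0.1, 4.0]
width: 14.4
gripper_force: 50.0
```

```bash
python3 - <<'E'
from m import *
todo(515.7,-336,105)
E
```

```text
ee [ 515.77 -335.78  103.79] yaw tool y -7.89 tilt [ 1.e-04 -2.e-04 -1.e+00] F [-0.96 -0.13  3.97] T [-0.044  0.359  0.016] q7 0.77
dp tool to target [-0.22 -0.04 -1.21]
```

>>> {"op": "step_arm", "data": {
  "deltas": [
    {"dp": [0,0.1,0.3],"turn": [0,0,3],"jaw": 5},
    {"dp": [0,0.1,0.5],"turn": [0,0,6],"jaw": 5},
    {"dp": [0,0.2,0.5],"turn": [0,0,9],"jaw": 5},
    {"dp": [0,0.3,0.5],"turn": [0,0,12],"jaw": 5},
    {"dp": [0,0.3,0.5],"turn": [0,0,12],"jaw": 5}
  ]
}}

```text
clock: 9.65
ee_pos: [516.0, -335.6, 102.8]
orientation: [-2.57, -1.806, 0.0]
wrist_force: [-1.0, 0.1, -2.7]
width: 14.4
gripper_force: 50.0
```

```bash
python3 - <<'E'
from m import *
todo(515.7,-336,105)
E
```

```text
ee [ 515.99 -335.61  102.83] yaw tool y -19.81 tilt [-4.e-04  1.e-04 -1.e+00] F [-0.95  0.13 -2.65] T [-0.055  0.143  0.006] q7 0.63
dp tool to target [-0.47 -0.15 -2.17]
```

Contact has gone at yaw -20°, so it may be dropping in. I go down gently.

>>> {"op": "step_arm", "data": {
  "deltas": [
    {"dp": [0,0,0.7],"turn": [0,0,0],"jaw": 5},
    {"dp": [0,0,1.4],"turn": [0,0,0],"jaw": 5},
    {"dp": [0,0,2],"turn": [0,0,0],"jaw": 5},
    {"dp": [0,0,2],"turn": [0,0,0],"jaw": 5}
  ]
}}

```text
clock: 10.05
ee_pos: [515.9, -335.8, 101.0]
orientation: [-2.571, -1.806, 0.0]
wrist_force: [-1.0, -0.0, -1.8]
width: 14.1
gripper_force: 50.0
```

```bash
python3 - <<'E'
from m import *
todo(515.7,-336,105)
E
```

```text
ee [ 515.86 -335.81  100.99] yaw tool y -19.83 tilt [-2.e-04  2.e-04 -1.e+00] F [-1.   -0.05 -1.76] T [-0.061  0.183  0.012] q7 0.63
dp tool to target [-0.23 -0.09 -4.01]
```

>>> {"op": "step_arm", "data": {
  "deltas": [
    {"dp": [0,0,1],"turn": [0,0,0],"jaw": 5},
    {"dp": [0,0,2],"turn": [0,0,0],"jaw": 5},
    {"dp": [0,0,3],"turn": [0,0,0],"jaw": 5},
    {"dp": [0,0,4],"turn": [0,0,0],"jaw": 5},
    {"dp": [0,0,4],"turn": [0,0,0],"jaw": 5}
  ]
}}

```text
clock: 10.55
ee_pos: [515.9, -335.8, 97.0]
orientation: [-2.571, -1.805, 0.0]
wrist_force: [-1.7, 0.8, -1.4]
width: 14.3
gripper_force: 50.0
```

>>> {"op": "step_arm", "data": {
  "deltas": [
    {"dp": [0,0,1],"turn": [0,0,0],"jaw": 5},
    {"dp": [0,0,2],"turn": [0,0,0],"jaw": 5},
    {"dp": [0,0,3],"turn": [0,0,0],"jaw": 5},
    {"dp": [0,0,4],"turn": [0,0,0],"jaw": 5},
    {"dp": [0,0,5],"turn": [0,0,0],"jaw": 5},
    {"dp": [0,0,6],"turn": [0,0,0],"jaw": 5},
    {"dp": [0,0,7],"turn": [0,0,0],"jaw": 5},
    {"dp": [0,0,7],"turn": [0,0,0],"jaw": 5}
  ]
}}

```text
clock: 11.35
ee_pos: [516.0, -335.8, 90.0]
orientation: [-2.571, -1.805, 0.0]
wrist_force: [-1.5, 0.6, -1.8]
width: 14.3
gripper_force: 50.0
```

>>> {"op": "step_arm", "data": {
  "deltas": [
    {"dp": [0,0,0.7],"turn": [0,0,0],"jaw": 5},
    {"dp": [0,0,1.4],"turn": [0,0,0],"jaw": 5},
    {"dp": [0,0,2],"turn": [0,0,0],"jaw": 5},
    {"dp": [0,0,2.4],"turn": [0,0,0],"jaw": 5},
    {"dp": [0,0,2.4],"turn": [0,0,0],"jaw": 5}
  ]
}}

```text
clock: 11.85
ee_pos: [516.0, -335.9, 88.8]
orientation: [2.571, 1.805, 0.001]
wrist_force: [-4.1, 2.2, 11.8]
width: 14.2
gripper_force: 50.0
```

```bash
python3 - <<'E'
from m import *
todo(515.7,-336,88)
E
```

```text
ee [ 516.   -335.91   88.76] yaw tool y -19.86 tilt [ 8.e-04  2.e-04 -1.e+00] F [-4.13  2.23 11.76] T [0.541 1.091 0.045] q7 0.64
dp tool to target [-0.19 -0.25  0.76]
```

>>> {"op": "step_arm", "data": {
  "deltas": [
    {"dp": [0,0,-1.3],"turn": [0,0,0],"jaw": 5},
    {"dp": [0,0.1,-1.3],"turn": [0,0,4],"jaw": 5},
    {"dp": [0,0.2,-1.3],"turn": [0,0,8],"jaw": 5},
    {"dp": [0,0.3,-1.3],"turn": [0,0,12],"jaw": 5},
    {"dp": [0,0.4,-1.3],"turn": [0,0,16],"jaw": 5},
    {"dp": [-0.1,0.5,-1.3],"turn": [0,0,20],"jaw": 5},
    {"dp": [-0.1,0.5,-1.3],"turn": [0,0,20],"jaw": 5}
  ]
}}

```text
clock: 12.55
ee_pos: [516.4, -335.9, 88.9]
orientation: [-2.846, -1.33, 0.001]
wrist_force: [-2.1, 1.1, 1.9]
width: 14.0
gripper_force: 50.0
```

```bash
python3 - <<'E'
from m import *
todo(515.7,-336,88)
E
```

```text
ee [ 516.41 -335.9    88.94] yaw tool y -39.89 tilt [-5.e-04 -0.e+00 -1.e+00] F [-2.14  1.13  1.92] T [0.23  0.704 0.065] q7 0.39
dp tool to target [-0.54 -0.48  0.94]
```

>>> {"op": "step_arm", "data": {
  "deltas": [
    {"dp": [0,0.1,0],"turn": [0,0,4],"jaw": 5},
    {"dp": [0,0.2,0],"turn": [0,0,8],"jaw": 5},
    {"dp": [0,0.3,0],"turn": [0,0,12],"jaw": 5},
    {"dp": [0,0.4,0],"turn": [0,0,16],"jaw": 5},
    {"dp": [-0.1,0.5,0],"turn": [0,0,20],"jaw": 5},
    {"dp": [-0.1,0.6,0],"turn": [0,0,24],"jaw": 5},
    {"dp": [-0.2,0.7,0],"turn": [0,0,28],"jaw": 5},
    {"dp": [-0.2,0.8,0],"turn": [0,0,32],"jaw": 5},
    {"dp": [-0.2,0.8,0],"turn": [0,0,32],"jaw": 5}
  ]
}}

```text
clock: 13.45
ee_pos: [516.9, -336.4, 89.0]
orientation: [-3.102, -0.497, 0.001]
wrist_force: [-1.8, 1.8, 2.9]
width: 14.3
gripper_force: 50.0
```

```bash
python3 - <<'E'
from m import *
todo(515.7,-336,88)
E
```

```text
ee [ 516.88 -336.43   88.97] yaw tool y -71.78 tilt [-5.e-04  3.e-04 -1.e+00] F [-1.77  1.83  2.88] T [0.568 0.746 0.044] q7 -0.01
dp tool to target [-0.98 -0.77  0.97]
```

>>> {"op": "step_arm", "data": {
  "deltas": [
    {"dp": [0,0.1,0],"turn": [0,0,3],"jaw": 5},
    {"dp": [0,0.2,0],"turn": [0,0,6],"jaw": 5},
    {"dp": [0,0.2,0],"turn": [0,0,9],"jaw": 5},
    {"dp": [0,0.2,0],"turn": [0,0,9],"jaw": 5}
  ]
}}

```text
clock: 13.85
ee_pos: [516.9, -336.6, 89.0]
orientation: [-3.131, -0.255, 0.001]
wrist_force: [-2.4, 2.8, 3.5]
width: 14.2
gripper_force: 50.0
```

```bash
python3 - <<'E'
from m import *
todo(515.7,-336,88)
E
```

```text
ee [ 516.93 -336.64   88.99] yaw tool y -80.7 tilt [-4.e-04  4.e-04 -1.e+00] F [-2.38  2.76  3.47] T [0.525 0.738 0.099] q7 -0.13
dp tool to target [-1.11 -0.83  0.99]
```

>>> {"op": "step_arm", "data": {
  "deltas": [
    {"dp": [0,0,0],"turn": [0,0,1],"jaw": 5},
    {"dp": [0,0,0],"turn": [0,0,2],"jaw": 5},
    {"dp": [0,0,0],"turn": [0,0,2],"jaw": 5}
  ]
}}

```text
clock: 14.15
ee_pos: [517.0, -336.7, 89.0]
orientation: [-3.135, -0.197, 0.0]
wrist_force: [-3.4, 3.5, 2.4]
width: 14.2
gripper_force: 50.0
```

```bash
python3 - <<'E'
from m import *
todo(515.7,-336,88)
E
```

```text
ee [ 516.98 -336.71   88.98] yaw tool y -82.83 tilt [-1.e-04  4.e-04 -1.e+00] F [-3.43  3.52  2.44] T [0.733 0.722 0.043] q7 -0.15
dp tool to target [-1.18 -0.87  0.99]
```

>>> {"op": "step_arm", "data": {
  "deltas": [
    {"dp": [0,0,0],"turn": [0,0,1],"jaw": 5},
    {"dp": [0,0,0],"turn": [0,0,2],"jaw": 5},
    {"dp": [0,0,0],"turn": [0,0,2],"jaw": 5}
  ]
}}

```text
clock: 14.45
ee_pos: [517.0, -336.8, 89.0]
orientation: [-3.138, -0.14, 0.0]
wrist_force: [-2.5, 3.3, 3.6]
width: 14.7
gripper_force: 50.0
```

```bash
python3 - <<'E'
from m import *
todo(515.7,-336,88)
E
```

```text
ee [ 516.98 -336.8    88.98] yaw tool y -84.89 tilt [-1.e-04  2.e-04 -1.e+00] F [-2.5   3.27  3.59] T [0.848 0.75  0.101] q7 -0.18
dp tool to target [-1.2  -0.91  0.98]
```

>>> {"op": "step_arm", "data": {
  "deltas": [
    {"dp": [0,0,0],"turn": [0,0,1],"jaw": 5},
    {"dp": [0,0,0],"turn": [0,0,2],"jaw": 5},
    {"dp": [0,0,0],"turn": [0,0,2],"jaw": 5}
  ]
}}

```text
clock: 14.75
ee_pos: [517.0, -336.9, 89.0]
orientation: [-3.14, -0.085, 0.0]
wrist_force: [-2.0, 3.8, 2.4]
width: 14.0
gripper_force: 50.0
```

```bash
python3 - <<'E'
from m import *
todo(515.7,-336,88)
E
```

```text
ee [ 517.   -336.88   89.01] yaw tool y -86.9 tilt [-1.e-04  0.e+00 -1.e+00] F [-2.02  3.79  2.42] T [0.947 0.715 0.096] q7 -0.21
dp tool to target [-1.25 -0.95  1.01]
```

>>> {"op": "step_arm", "data": {
  "deltas": [
    {"dp": [0,0,0],"turn": [0,0,1],"jaw": 5},
    {"dp": [0,0,0],"turn": [0,0,2],"jaw": 5},
    {"dp": [0,0,0],"turn": [0,0,2],"jaw": 5}
  ]
}}

```text
clock: 15.05
ee_pos: [517.0, -336.9, 89.0]
orientation: [3.141, 0.03, -0.0]
wrist_force: [-2.6, 4.0, 2.0]
width: 14.0
gripper_force: 50.0
```

```bash
python3 - <<'E'
from m import *
todo(515.7,-336,88)
E
```

```text
ee [ 516.99 -336.95   89.01] yaw tool y -88.91 tilt [-0.e+00 -1.e-04 -1.e+00] F [-2.58  4.04  2.03] T [0.827 0.692 0.074] q7 -0.23
dp tool to target [-1.27 -0.97  1.01]
```

>>> {"op": "step_arm", "data": {
  "deltas": [
    {"dp": [0,0,0],"turn": [0,0,0.8],"jaw": 5},
    {"dp": [0,0,0],"turn": [0,0,1.5],"jaw": 5},
    {"dp": [0,0,0],"turn": [0,0,1.5],"jaw": 5}
  ]
}}

```text
clock: 15.35
ee_pos: [517.0, -336.9, 89.0]
orientation: [3.141, -0.011, 0.0]
wrist_force: [-1.8, 3.5, 2.1]
width: 14.2
gripper_force: 50.0
```

```bash
python3 - <<'E'
from m import *
todo(515.7,-336,88)
s=cam('side')
cv2.imwrite('pics/c4.png',cv2.resize(s['pixels'][115:205,175:295,::-1],(800,600),interpolation=cv2.INTER_CUBIC))
E
```

```text
ee [ 517.03 -336.95   89.03] yaw tool y -90.38 tilt [ 0.e+00 -1.e-04 -1.e+00] F [-1.83  3.52  2.07] T [0.825 0.689 0.128] q7 -0.25
dp tool to target [-1.34 -0.94  1.03]
```

View pics/c4.png

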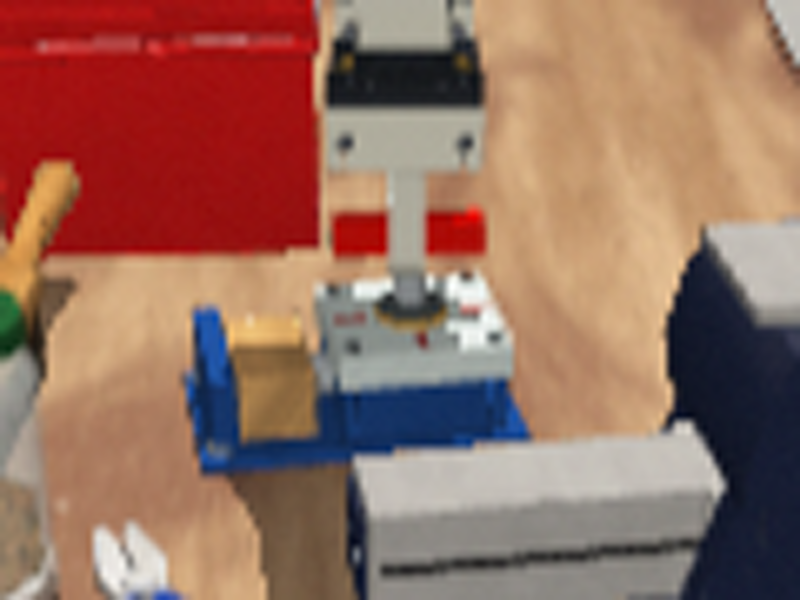

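The key is home: its shoulder is on the collar at crop (412,305), with the bar held at about (410,235), level in the picture. It is past the marks by the socket's play and the stop is just felt. I turn it back through the play to line up with the marks, then release.

>>> {"op": "step_arm", "data": {
  "deltas": [
    {"dp": [0,0,0],"turn": [0,0,-3],"jaw": 5},
    {"dp": [0,-0.1,0],"turn": [0,0,-6],"jaw": 5},
    {"dp": [0,-0.2,0],"turn": [0,0,-9],"jaw": 5},
    {"dp": [0,-0.2,0],"turn": [0,0,-9],"jaw": 5},
    {"dp": [0,-0.2,0],"turn": [0,0,-9],"jaw": 5}
  ]
}}

```text
clock: 15.9
ee_pos: [517.3, -337.3, 89.1]
orientation: [3.132, 0.234, 0.001]
wrist_force: [-0.3, 0.2, -1.3]
width: 14.1
gripper_force: 50.0
```

```bash
python3 - <<'E'
from m import *
todo(515.7,-336,88)
E
```

```text
ee [ 517.26 -337.29   89.09] yaw tool y -81.46 tilt [ 7.e-04 -9.e-04 -1.e+00] F [-0.32  0.23 -1.33] T [ 0.148  0.257 -0.011] q7 -0.14
dp tool to target [-1.35 -1.51  1.09]
```

>>> {"op": "step_arm", "data": {
  "deltas": [
    {"dp": [0,0,0],"turn": [0,0,0],"jaw": 20},
    {"dp": [0,0,0],"turn": [0,0,0],"jaw": 40},
    {"dp": [0,0,0],"turn": [0,0,0],"jaw": 50},
    {"dp": [0,0,0],"turn": [0,0,0],"jaw": 50}
  ]
}}

```text
clock: 16.3
ee_pos: [517.2, -336.9, 89.1]
orientation: [3.132, 0.237, 0.0]
wrist_force: [-0.6, -0.0, -0.7]
width: 39.5
gripper_force: 0.0
```

>>> {"op": "step_arm", "data": {
  "deltas": [
    {"dp": [0,0,-10],"turn": [0,0,0],"jaw": 50},
    {"dp": [0,0,-40],"turn": [0,0,0],"jaw": 50},
    {"dp": [0,0,-90],"turn": [0,0,0],"jaw": 50},
    {"dp": [0,0,-140],"turn": [0,0,0],"jaw": 50},
    {"dp": [0,0,-190],"turn": [0,0,0],"jaw": 50},
    {"dp": [0,0,-240],"turn": [0,0,0],"jaw": 50},
    {"dp": [0,90,-250],"turn": [0,0,0],"jaw": 50},
    {"dp": [0,150,-250],"turn": [0,0,0],"jaw": 50},
    {"dp": [0,200,-250],"turn": [0,0,0],"jaw": 50},
    {"dp": [0,240,-250],"turn": [0,0,0],"jaw": 50},
    {"dp": [0,250,-250],"turn": [0,0,0],"jaw": 50},
    {"dp": [0,250,-250],"turn": [0,0,0],"jaw": 50}
  ]
}}

```text
clock: 17.5
ee_pos: [551.3, -590.2, 338.4]
orientation: [3.13, 0.227, -0.005]
wrist_force: [-0.8, -0.3, -0.5]
width: 50.1
gripper_force: 0.0
```

```bash
python3 - <<'E'
from m import *
todo(515.7,-336,88)
s=cam('side');t=cam('top')
a=cv2.resize(s['pixels'][115:205,185:285,::-1],(400,360),interpolation=cv2.INTER_CUBIC);b=cv2.resize(t['pixels'][135:225,310:410,::-1],(400,360),interpolation=cv2.INTER_CUBIC)
cv2.imwrite('pics/c5.png',np.hstack([a,b]))
for s in(s,t):
    m=red(s,(220,140,255,170) if s is not t else (330,160,385,210));v,u=np.nonzero(m);c=cloud(s)[v,u];k=(c[:,2]>92)&(c[:,2]<115)
    if k.sum()>5:print(k.sum(),cv2.minAreaRect(c[k][:,:2].astype(np.float32)),c[k].mean(0),c[k][:,2].max())
E
```

```text
ee [ 551.27 -590.18  338.4 ] yaw tool y -81.72 tilt [-0.0032 -0.0031 -1.    ] F [-0.8  -0.34 -0.45] T [-0.001  0.207  0.027] q7 -0.22
dp tool to target [   2.32 -257.32  249.71]
141 ((517.9143676757812, -333.43121337890625), (75.90465545654297, 19.77100944519043), 14.679615020751953) [ 517.92853361 -331.16919809  102.91574747] 111.03110512817676
```

View pics/c5.png

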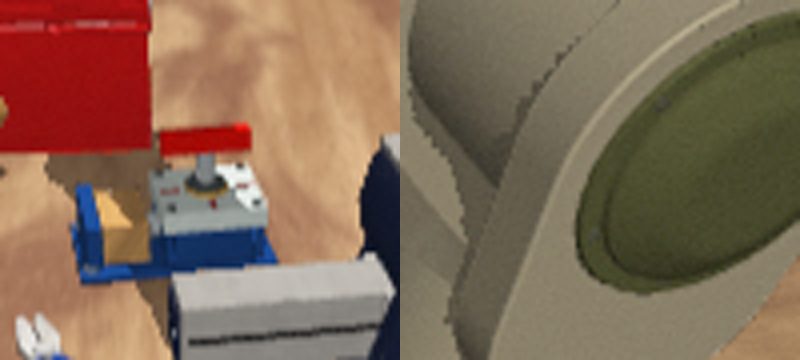

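Side view: the key stands upright and released, shoulder on the collar at crop (208,187), bar at (205,138). The top view is still blocked by the arm, so I swing it away to check the angle.

>>> {"op": "step_arm", "data": {
  "deltas": [
    {"dp": [0,-30,0],"turn": [0,0,0],"jaw": 50},
    {"dp": [0,-75,0],"turn": [0,0,0],"jaw": 50},
    {"dp": [0,-125,0],"turn": [0,0,0],"jaw": 50},
    {"dp": [0,-175,0],"turn": [0,0,0],"jaw": 50},
    {"dp": [0,-225,0],"turn": [0,0,0],"jaw": 50},
    {"dp": [0,-275,0],"turn": [0,0,0],"jaw": 50},
    {"dp": [0,-325,0],"turn": [0,0,0],"jaw": 50},
    {"dp": [0,-375,0],"turn": [0,0,0],"jaw": 50},
    {"dp": [0,-425,0],"turn": [0,0,0],"jaw": 50},
    {"dp": [0,-475,0],"turn": [0,0,0],"jaw": 50},
    {"dp": [0,-520,0],"turn": [0,0,0],"jaw": 50},
    {"dp": [0,-550,0],"turn": [0,0,0],"jaw": 50}
  ]
}}

```text
clock: 18.8
ee_pos: [470.2, -35.7, 338.9]
orientation: [-3.129, -0.244, 0.001]
wrist_force: [-0.6, -0.4, 0.2]
width: 49.9
gripper_force: 0.0
```

>>> {"op": "step_arm", "data": {
  "deltas": [
    {"dp": [0,-40,0],"turn": [0,0,0],"jaw": 50},
    {"dp": [0,-80,0],"turn": [0,0,0],"jaw": 50},
    {"dp": [0,-100,0],"turn": [0,0,0],"jaw": 50},
    {"dp": [0,-100,0],"turn": [0,0,0],"jaw": 50},
    {"dp": [0,-100,0],"turn": [0,0,0],"jaw": 50}
  ]
}}

```text
clock: 19.3
ee_pos: [456.1, 59.3, 339.2]
orientation: [-3.131, -0.241, 0.0]
wrist_force: [1.1, -0.5, -0.9]
width: 49.9
gripper_force: 0.0
```

```bash
python3 - <<'E'
from m import *
todo(515.7,-336,88)
t=cam('top')
cv2.imwrite('pics/c6.png',cv2.resize(t['pixels'][135:225,310:410,::-1],(600,540),interpolation=cv2.INTER_CUBIC))
m=red(t,(330,160,385,210));v,u=np.nonzero(m);c=cloud(t)[v,u];k=(c[:,2]>85)
P=np.array([plane(t,a,b,107)[:2] for a,b in zip(u[k],v[k])]);print(len(P),P.mean(0) if len(P) else '',np.percentile(c[k][:,2],[5,50,95]));
d=np.linalg.svd(P-P.mean(0))[2][0];print('bar deg',np.degrees(np.arctan2(d[1],d[0]))%180,cv2.minAreaRect(P.astype(np.float32)))
E
```

```text
ee [456.07  59.29 339.18] yaw tool y -81.2 tilt [-2.0e-04  1.3e-03 -1.0e+00] F [ 1.1  -0.49 -0.91] T [-0.095  0.193 -0.022] q7 -1.21
dp tool to target [ -1.54 400.09 250.64]
122 [ 516.3230899  -336.79853171] [102.45004598 108.3239783  111.37615298]
bar deg 9.345978652004476 ((516.3936767578125, -336.98968505859375), (74.69596862792969, 14.538119316101074), 9.944692611694336)
```

View pics/c6.png

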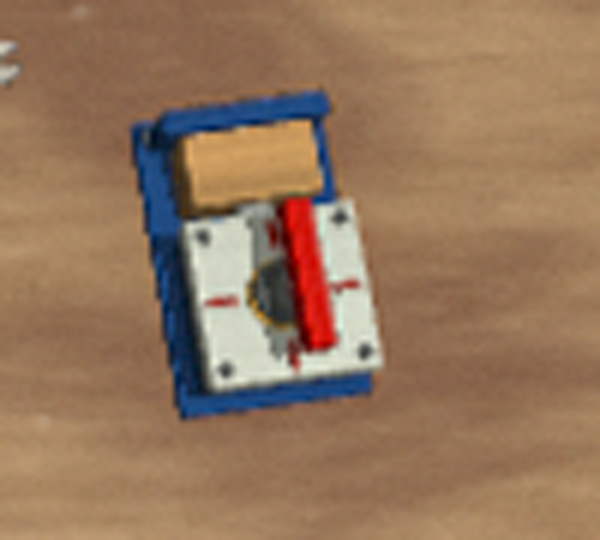

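The top crop shows the bar from (297,200) to (320,348), parallel to the clamp's x marks: 9.3° against about 8.9°. It is centred on the bore and the arm is clear.

```bash
python3 -c "
from plant import job_done;print(job_done())"
```

```text
the job is handed in; nothing more can be done
None
```

The T key stands released and fully home in the cam clamp, its bar measured within about 1° of the red marks; I turned it clockwise until the stop was only faintly felt, then back about 9° through the socket's play to line it up, and handed the job in (no verdict was returned).

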